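# Lock the loaded vial carrier

### The arm

A 6-joint arm with a two-finger parallel gripper is mounted at the origin on the work surface. World frame = base frame: x ahead of the robot, y to its left, z up, the work surface at z = 0. Lengths are in m, angles in rad, forces in N, time in s.
With the tool pointing down it reaches from about 0.375 to 0.825 m from the base axis. Payload 5.5 kg.
Tool frame: the origin (TCP) lies at the very end of the fingers, on their centre line; the grasp point (between the pads) lies 19 mm behind it; z points along the fingers, y is the direction in which the jaws open and shut (so a half turn about z gives the same grasp; the last joint's range is limited). The gripper opens to 85 mm and grips with 20 to 120 N. Pads are 22 mm wide; open, the fingers measure 114 mm over their backs; the gripper's body (76 mm by 85 mm) begins 54 mm behind the grasp point. The pads swing forward as they close: fully open they stand 13 mm farther back than shut.
Start: joints at [1.25, 0.314, -0.047, 1.21, 0, 1.571], TCP at [0.189, 0.569, 0.231] pointing down, gripper open.
Joint ranges: [-2.67, 2.67], [-0.69, 1.73], [-1.03, 1.25], [-2.08, 2.16], [-1.42, 1.45], [-3.14, 3.14]. Speed limits (rad/s): [2.39, 2.39, 3.01, 3.14, 3.14, 3.14].

### API

Orientations are given as a 3x3 rotation matrix whose columns are the frame's x, y, z axes.
In Python, from station import robot, cams, job gives the robot as it stands. The module is installed in compiled form; this text tells all that it offers.
- The arm moves only by the tool play_rows, never from a script. Its argument "series" is a list that holds one entry, the list of rows, each a list of 5 numbers: the shift along the tool's x, y, z in cm, then the turn about the tool's z in rad, then the gripper command: -1 is fully open, 1 is shut, values between are in proportion. A call has 1 to 8 rows; each row shifts and turns the commanded pose from where the row before left it, along the tool's axes as they then stand; what a row does not reach is not made up. A row lasts 1/8 s, in which the tool goes at most 62.5 mm and 10.7 degrees, less where a joint would pass 70% of its speed; a pose out of reach is approached as far as the arm can. A call is refused whole if a number of a shift passes 6.25 or a number of a turn 0.188, either way. A call with a gripper value outside its range is refused whole. The fingers move at their own pace and stop on an object; "newtons" is the grip in N (left out, the last holds). Time passes only in rows, so rows that do not move let the fingers close. It gives the time, the measured TCP pose, the force and the opening at its end, in the units of the state.
- robot.get_state(): the state, without advancing time (a new reading comes with each control period).
- cams.read_camera(name): name is "side" or "top" or "wrist"; returns (picture, depth): 400x640x3 uint8, blue, green, red; 400x640 float32, m along the optical axis (not along the pixel's ray), 0 where there is no reading.
- cams.camera_model(name): a dict with "vertical_fov" (degrees; the focal length in pixels is half the picture's height over the tangent of half this angle, whatever the lens; pixels are square), "cx", "cy" (the principal point, pixels), "D" ([k1, k2, p1, p2, k3] as OpenCV has them; the pictures are not rectified), "view" (4x4, takes a point from world to camera coordinates); the wrist camera has in their place "mount" (4x4, takes a point from camera to tool coordinates, whose origin is the TCP and whose axes are the flange's). Camera axes: x right, y up, looking along -z (the intrinsics and any distortion apply to the point x, -y, -z); pixel columns grow to the right and rows downward; lengths in m; the calibration is good to about 2 mm. A picture is of the moment at which its call begins: read the wrist's pose just before it. camera_model takes no time and is no camera call.
- job.job_done(): hands the job in, once; it reports no verdict.
The state is a dict: "time": time; "joint_positions": joint angles; "joint_vel": joint speeds; "tau": joint torques, N m; "tool_pos": TCP position; "tcp_rot": TCP orientation; "wrist_force": force on the tool from outside, world axes, zero at the start; "moment": the same for the moment, N m; "gripper_width": finger opening in m.
Only numpy, scipy, OpenCV 4.12 (cv2) and the standard library are available. Lean on these libraries where they do the work, as an engineer would, in place of code of your own. Each camera call takes 0.05 s, during which the arm holds its last target. There are 200 camera calls.

### The job

Two identical vial carriers stand on the lab bench, both with their retaining bars swung open; one carrier is loaded with four small vials, the other is empty. Swing the bar of the loaded carrier shut over its vials by its upright black knob, until the bar's end is fully inside its catch, and let go. Leave the bar of the empty carrier open as it is.

Things in the scene. Friction and masses are not known exactly. Their poses are not given: they have to be found in the camera images.
- loaded_bar (a joint): Angle of the flat steel retaining bar of the carrier that holds four vials. 0 = shut: over the row of vials, against the back of the catch; it grows as the bar opens (to 1.7 rad). Starts 0.8 to 1.55 rad open. Closing turns it anticlockwise seen from above. It turns level, stays where it is left, and about 1 N at the knob moves it. Its end is fully in the catch below 0.17 rad.
- loaded_knob (a point): Centre, half-way up, of the upright black knob on the loaded carrier's bar: a round plastic post 16 mm across, 56 mm tall, from 80 to 136 mm above the bench (centre at 108), 140 mm from the pivot. The bar is 14 mm wide, 74 to 80 mm above the bench, and reaches 207 mm from the pivot. Vial tops (26 mm across) are 70 mm above the bench.
- loaded_pivot (a point): On the vertical pivot axis of the loaded carrier's bar, 80 mm above the bench. The carrier is fixed: aluminium base 100 x 250 mm, green block, round steel pivot post, and a steel catch 185 to 215 mm from the pivot, top at 87 mm, its slot 42 mm deep. The point's -y axis points along the shut bar to the catch, its -x axis to the side from which the bar swings in.
- empty_knob (a point): Centre, half-way up, of the same knob on the bar of the empty carrier (identical make, no vials in its four holes), also open at the start. Not to be moved.

How it is judged:
At the end, for the whole second after the job is handed in: The loaded carrier's bar is shut to within 0.17 rad (10 degrees) of its stop, its end inside the catch, and at rest; the empty carrier's knob is within 30 mm of where it started (value of joint loaded_bar below 0.17 rad and velocity of joint loaded_bar between -0.05 and 0.05 rad/s and distance of empty_knob from where it was at the start of the episode below 0.03 m); the robot touches nothing.
It fails at once if the bar of the empty carrier is moved (its knob more than 30 mm) (distance of empty_knob from where it was at the start of the episode above 0.03 m).
It also fails if it takes over 29 s, if anything falls off the work surface, if the arm or the gripper's body presses on something with over 40 N, if the wrist force passes 120 N, or if a joint passes its speed limit or range.

## Working session

There is one attempt and no reset: what is moved stays moved. The work goes in short steps, Python scripts to look and compute and a tool call to move; the robot and the scene stay as the last step left them, time stands still between calls to the robot, and variables do not carry over. Pictures are saved under pics/ and viewed, about 8 in all and at most 12, crops included, and the job is handed in when it is done.

Besides the shell and the picture viewer there is one more tool, called after "Emit:" as name(argument=value, ...), one argument or row to a line, values as JSON. play_rows: Moves the arm, as the interface text tells. Its arguments: {"type":"object","properties":{"series":{"type":"array"},"newtons":{"type":"number"}},"required":["series"]}

```bash
mkdir -p pics
cat > h.py <<'E'
import numpy as np, cv2
from station import robot, cams, job
def K(m):
    f=200/np.tan(np.radians(m["vertical_fov"])/2); return np.array([[f,0,m["cx"]],[0,f,m["cy"]],[0,0,1.]])
def pose(name):  # cam(gl)->world
    m=cams.camera_model(name)
    if name!="wrist": return m,np.linalg.inv(np.array(m["view"]))
    s=robot.get_state(); T=np.eye(4);T[:3,:3]=s["tcp_rot"];T[:3,3]=s["tool_pos"]
    return m,T@np.array(m["mount"])
def ray(m,T,u,v):
    p=cv2.undistortPoints(np.array([[[u,v]]],float),K(m),np.array(m["D"],float))[0,0]
    return T[:3,3],T[:3,:3]@np.array([p[0],-p[1],-1.])
def at_z(m,T,u,v,z):
    o,d=ray(m,T,u,v); return o+d*(z-o[2])/d[2]
def proj(m,T,P):
    c=np.linalg.inv(T)@np.append(P,1); c=c[:3]*[1,-1,-1]
    return cv2.projectPoints(c.reshape(1,1,3),np.zeros(3),np.zeros(3),K(m),np.array(m["D"],float))[0].ravel()
E
python3 - <<'E'
from h import *
for n in ("top","side"):
    p,d=cams.read_camera(n); cv2.imwrite(f"pics/{n}0.png",p); np.save(f"pics/{n}0.npy",d)
    print(cams.camera_model(n))
s=robot.get_state(); print(s["time"],s["tcp_rot"])
E
```

```text
{'vertical_fov': 46.56554061211608, 'cx': 316.60528172416366, 'cy': 196.63931714236975, 'D': array([0.012493, 0.      , 0.      , 0.      , 0.      ]), 'view': array([[-0.00233235, -0.9994804 , -0.03214797,  0.04015104],
       [ 0.99328131, -0.00603507,  0.11556737, -0.60329372],
       [-0.11570134, -0.03166243,  0.99277928, -1.01649249],
       [ 0.        ,  0.        ,  0.        ,  1.        ]])}
{'vertical_fov': 52.890121410842994, 'cx': 321.3273949397865, 'cy': 192.37279881100181, 'D': array([-0.10307509,  0.        ,  0.        ,  0.        ,  0.        ]), 'view': array([[-0.95001355, -0.31190697,  0.01372215,  0.57988371],
       [ 0.15856009, -0.44415136,  0.88180966, -0.21657482],
       [-0.26894787,  0.83990691,  0.47140581, -0.71699674],
       [ 0.        ,  0.        ,  0.        ,  1.        ]])}
0.1 [[-9.48985499e-01  3.15319411e-01 -4.37966325e-04]
 [ 3.15319713e-01  9.48984425e-01 -1.42817400e-03]
 [-3.47077644e-05 -1.49341583e-03 -9.99998884e-01]]
```

View pics/top0.png

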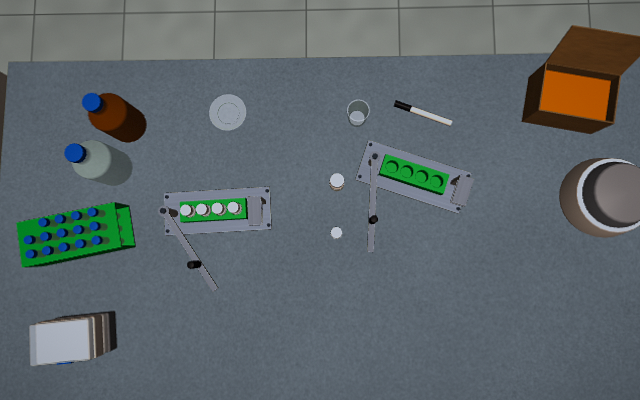

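View pics/side0.png

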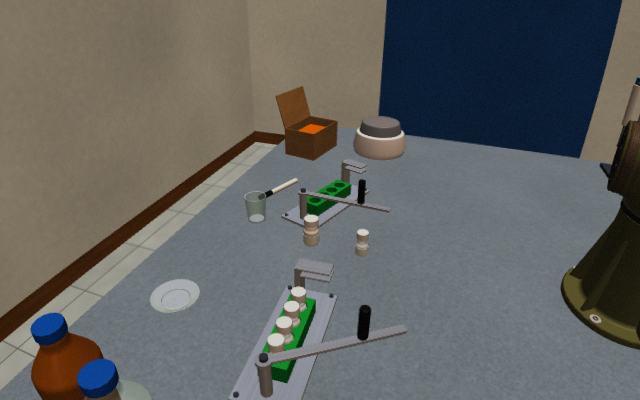

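The top view shows the loaded carrier on the left: pivot at about (168,212), knob at (194,265), bar end at (215,288) and catch at (257,210). The empty carrier is on the right, with its knob at (373,219). I'll enlarge the loaded one.

Run:
```python
from h import *
p=cv2.imread("pics/top0.png"); c=cv2.resize(p[175:300,145:285],None,fx=5,fy=5,interpolation=cv2.INTER_CUBIC)[:600]; cv2.imwrite("pics/c1.png",c)
p=cv2.imread("pics/side0.png"); c=cv2.resize(p[250:400,230:420],None,fx=4,fy=4,interpolation=cv2.INTER_CUBIC); cv2.imwrite("pics/c2.png",c)
```

```text
(no output)
```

View pics/c1.png

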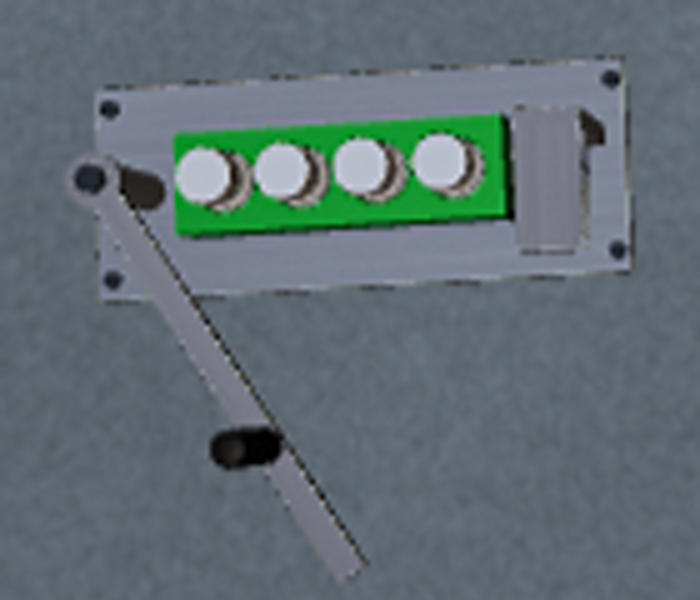

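View pics/c2.png

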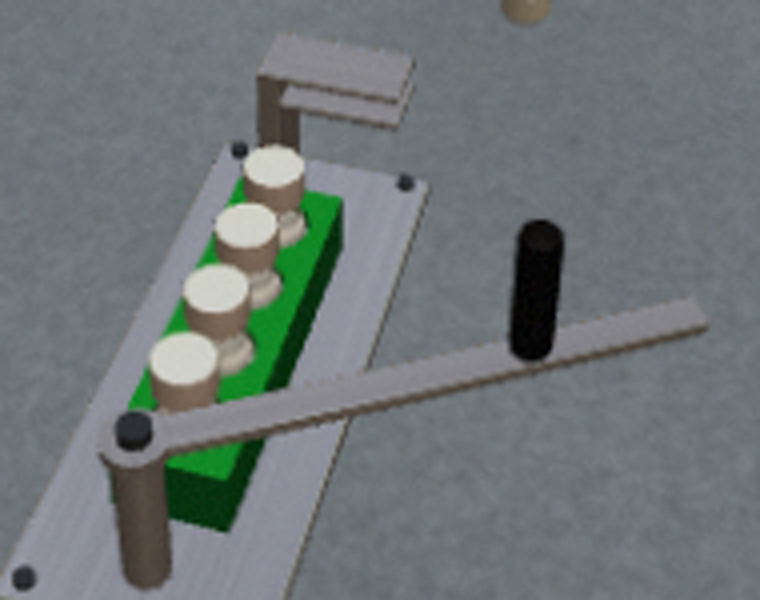

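The crops show, in `c1.png`: pivot head (90,178), vial tops (205,178), (283,173), (362,168) and (440,163), knob top (232,450), bar end (352,568). In `c2.png`: pivot head (133,428), knob top (541,236), knob foot (531,350).

Run:
```python
from h import *
m,T=pose("top"); f=lambda U,V,z:at_z(m,T,(U+.5)/5-.5+145,(V+.5)/5-.5+175,z)
piv=f(90,178,.085);kt=f(232,448,.136);kb=f(267,445,.08);end=f(352,568,.08)
v=[f(*q,.07) for q in((205,178),(283,173),(362,168),(440,163))]
for n,q in zip("piv kt kb end v0 v3".split(),(piv,kt,kb,end,v[0],v[3])): print(n,q.round(4))
print("lens",[np.linalg.norm((q-piv)[:2]) for q in (kt,kb,end)])
ang=lambda d:np.arctan2(d[1],d[0])
print("shut dir from vials",ang(v[3]-v[0]),ang(v[3]-piv),"bar",ang(end-piv),ang(kt-piv))
ms,Ts=pose("side"); g=lambda U,V,z:at_z(ms,Ts,(U+.5)/4-.5+230,(V+.5)/4-.5+250,z)
print("side",g(133,428,.085),g(541,236,.136),g(531,350,.08))
s=robot.get_state();print(s["time"],s["tool_pos"],s["gripper_width"])
```

```text
piv [0.5701 0.3704 0.085 ]
kt [0.4554 0.2895 0.136 ]
kb [0.4551 0.2913 0.08  ]
end [0.4031 0.2533 0.08  ]
v0 [0.5712 0.3249 0.07  ]
v3 [0.5772 0.2211 0.07  ]
lens [np.float64(0.1403646675216863), np.float64(0.13959172101828454), np.float64(0.2039421698363378)]
shut dir from vials -1.512503608366117 -1.5231687584379048 bar -2.5301134233085074 -2.527182530961384
side [0.57062681 0.37145313 0.085     ] [0.45523666 0.29293026 0.136     ] [0.45506519 0.29168192 0.08      ]
0.1 [0.18903985 0.56891414 0.23054104] 0.08531721624884878
```

Emit:
play_rows(
  series=[
    [[-5.5, -3, 0, 0, 0.2], [-5.5, -3, 0, 0, 0.2], [-5.5, -3, 0, 0, 0.2], [-5.5, -3, 0, 0, 0.2], [-5.5, -3, 0, 0, 0.2], [-5.5, -3, 0, 0, 0.2], [0, 0, 0, -0.18, 0.2], [0, 0, 0, -0.18, 0.2]],
  ],
  newtons=20,
)

```text
time: 1.1
tool_pos: [0.4455, 0.2939, 0.2308]
tcp_rot: [[-0.999, -0.043, -0.001], [-0.043, 0.999, -0.0], [0.001, -0.0, -1.0]]
wrist_force: [-0.3, 0.4, 0.3]
gripper_width: 0.0341
```

```bash
cat > st.py <<'E'
from h import *
s=robot.get_state(); R=np.array(s["tcp_rot"]); p=np.array(s["tool_pos"])
piv=np.array([.5703,.371]); sh=-1.515
yaw=np.arctan2(R[1,1],R[0,1]); d=p[:2]-piv
print("t",s["time"],"p",p.round(4),"q",np.round(s["joint_positions"],3),"yaw",yaw.round(3),"F",np.round(s["wrist_force"],2),"w",s["gripper_width"])
print("tcp r",np.hypot(*d),"ang",np.arctan2(d[1],d[0])-sh)
print("to knob in tool cm",(R.T@(np.array([.455,.2915,.098])-p)*100).round(2),"turn needed",yaw-2.185)
E
python3 st.py
```

```text
t 1.1 p [0.4455 0.2939 0.2308] q [ 0.583  0.19  -0.208  1.173  0.     0.541] yaw 1.613 F [-0.31  0.43  0.26] w 0.03413398745670488
tcp r 0.1467019696600171 ang -1.0732334004778454
to knob in tool cm [-0.95 -0.28 13.28] turn needed -0.5716524429796379
```

Emit:
play_rows(
  series=[
    [[-0.95, -0.28, 0, 0, 0.2], [0, 0, 0, -0.143, 0.2], [0, 0, 0, -0.143, 0.2], [0, 0, 0, -0.143, 0.2], [0, 0, 4, -0.143, 0.2], [0, 0, 4, 0, 0.2], [0, 0, 0, 0, 0.2], [0, 0, 0, 0, 0.2]],
  ],
)

```text
time: 2.1
tool_pos: [0.4553, 0.2932, 0.1525]
tcp_rot: [[-0.82, -0.573, 0.001], [-0.573, 0.82, 0.0], [-0.001, -0.0, -1.0]]
wrist_force: [-0.3, -0.1, 0.8]
gripper_width: 0.0342
```

```bash
python3 st.py
python3 - <<'E'
from h import *
p,d=cams.read_camera("wrist"); cv2.imwrite("pics/w1.png",p)
m,T=pose("wrist"); s=robot.get_state()
print("tcp px",proj(m,T,np.array(s["tool_pos"])),"est knob top px",proj(m,T,np.array([.455,.2915,.136])))
E
```

```text
t 2.1 p [0.4553 0.2932 0.1525] q [ 0.572  0.249 -0.318  1.003 -0.    -0.038] yaw 2.181 F [-0.31 -0.07  0.81] w 0.03417379229561427
tcp r 0.1388735665597414 ang -1.0315432329076282
to knob in tool cm [ 0.12 -0.12  5.45] turn needed -0.004436119308707909
tcp px [322.35471622 254.17007689] est knob top px [320.00206779 237.14132473]
```

View pics/w1.png

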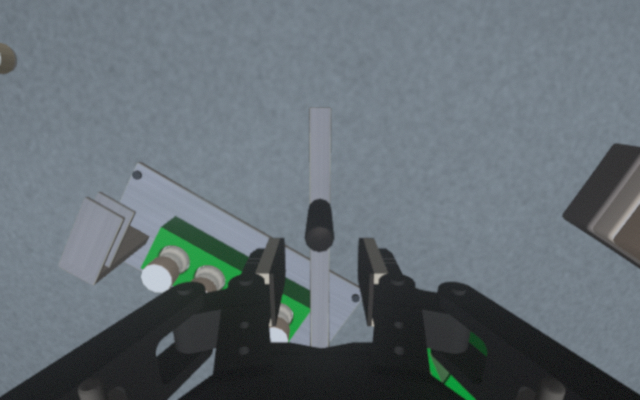

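The wrist view shows the knob top at (320,238), midway between the pads and where predicted (320,237). I'll descend and narrow the jaws.

Emit:
play_rows(
  series=[
    [[0.12, -0.12, 2.7, 0, 0.2], [0, 0, 2.7, 0, 0.2], [0, 0, 0, 0, 0.43], [0, 0, 0, 0, 0.43], [0, 0, 0, 0, 0.43]],
  ],
)

```text
time: 2.78
tool_pos: [0.4554, 0.2918, 0.099]
tcp_rot: [[-0.819, -0.574, 0.002], [-0.574, 0.819, 0.001], [-0.003, -0.0, -1.0]]
wrist_force: [-0.3, 0.4, 0.2]
gripper_width: 0.0244
```

```bash
python3 st.py
```

```text
t 2.775 p [0.4554 0.2918 0.099 ] q [ 0.57   0.292 -0.393  0.883 -0.    -0.041] yaw 2.182 F [-0.29  0.45  0.17] w 0.024352402949794953
tcp r 0.13951555215890762 ang -1.023063462657494
to knob in tool cm [ 0.05 -0.    0.1 ] turn needed -0.0030838161099246975
```

Emit:
play_rows(
  series=[
    [[0, -1.19, 0, -0.085, 0.43], [-0.05, -1.19, 0, -0.085, 0.43], [-0.05, -1.19, 0, -0.085, 0.43], [-0.05, -1.19, 0, -0.085, 0.43], [-0.05, -1.19, 0, -0.085, 0.43], [-0.05, -1.19, 0, -0.085, 0.43], [-0.05, -1.19, 0, -0.085, 0.43], [-0.05, -1.19, 0, -0.085, 0.43]],
  ],
)

```text
time: 3.78
tool_pos: [0.5307, 0.2365, 0.0984]
tcp_rot: [[-0.273, -0.962, 0.001], [-0.962, 0.273, 0.001], [-0.001, -0.001, -1.0]]
wrist_force: [0.2, -0.3, 0.7]
gripper_width: 0.0245
```

```bash
python3 st.py
```

```text
t 3.775 p [0.5307 0.2365 0.0984] q [ 0.419  0.363 -0.294  0.913  0.    -0.875] yaw 2.865 F [ 0.18 -0.29  0.65] w 0.024482041745567437
tcp r 0.14019289748592753 ang -0.3424460068647597
to knob in tool cm [-3.22  8.78  0.03] turn needed 0.6796527828695904
```

Emit:
play_rows(
  series=[
    [[-0.03, -0.95, 0, -0.068, 0.43], [-0.03, -0.95, 0, -0.068, 0.43], [-0.03, -0.95, 0, -0.068, 0.43], [-0.02, -0.7, 0, -0.05, 0.43], [-0.02, -0.7, 0, -0.05, 0.43], [0, 0, 0, 0, 0.43]],
  ],
)

```text
time: 4.53
tool_pos: [0.5729, 0.2313, 0.0982]
tcp_rot: [[0.023, -1.0, 0.001], [-1.0, -0.023, 0.001], [-0.001, -0.001, -1.0]]
wrist_force: [0.4, -1.1, 0.7]
gripper_width: 0.0243
```

```bash
python3 st.py
python3 - <<'E'
from h import *
a,_=cams.read_camera("top");b,_=cams.read_camera("wrist")
c=cv2.resize(a[165:285,145:285],None,fx=3,fy=3,interpolation=cv2.INTER_CUBIC)
o=np.zeros((400,800,3),np.uint8);o[:360,:420]=c;o[:,420:]=cv2.resize(b,None,fx=1,fy=1)[:,130:510];cv2.imwrite("pics/m1.png",o)
E
```

```text
t 4.525 p [0.5729 0.2313 0.0982] q [ 0.384  0.426 -0.2    0.944 -0.    -1.211] yaw -3.118 F [ 0.35 -1.09  0.74] w 0.02430469119766074
tcp r 0.13976382100377205 ang -0.03734378797995297
to knob in tool cm [-6.300e+00  1.164e+01  1.000e-02] turn needed -5.303092859554166
```

View pics/m1.png

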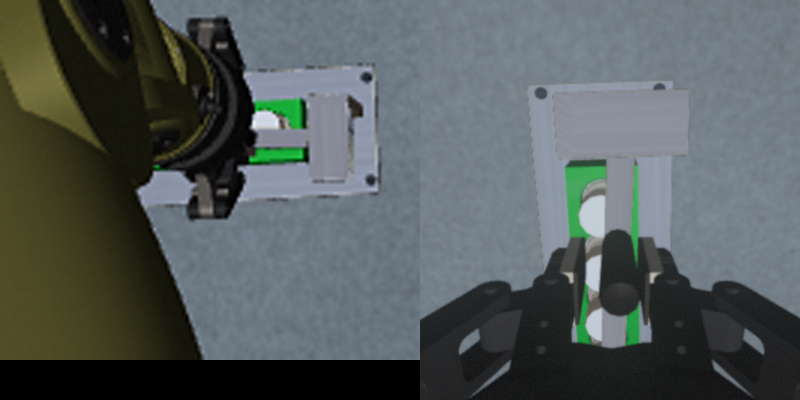

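The views show the bar's end under the catch, with the knob still between the pads. I'll push a little further, watching the force.

Emit:
play_rows(
  series=[
    [[0, -0.3, 0, -0.02, 0.43], [0, -0.3, 0, -0.02, 0.43], [0, 0, 0, 0, 0.43]],
  ],
)

```text
time: 5.0
tool_pos: [0.5783, 0.2313, 0.0973]
tcp_rot: [[0.064, -0.998, 0.0], [-0.998, -0.064, 0.0], [-0.0, -0.0, -1.0]]
wrist_force: [0.2, 0.1, 0.6]
gripper_width: 0.0241
```

Emit:
play_rows(
  series=[
    [[0, 0.4, 0, 0, 0.3], [0, 0, 0, 0, 0.2], [0, 0, 0, 0, 0.2], [0, 0, -3, 0, 0.2], [0, 0, -4, 0, 0.2], [0, 0, -5, 0, 0.2], [0, 0, 0, 0, 0.2], [0, 0, 0, 0, 0.2]],
  ],
)

```text
time: 6.0
tool_pos: [0.5739, 0.231, 0.217]
tcp_rot: [[0.064, -0.998, 0.0], [-0.998, -0.064, 0.0], [0.0, -0.0, -1.0]]
wrist_force: [-0.4, 0.3, -1.1]
gripper_width: 0.034
```

```bash
python3 st.py
python3 - <<'E'
from h import *
m,T=pose("wrist");b,_=cams.read_camera("wrist"); cv2.imwrite("pics/w2.png",b)
piv=np.array([.5703,.371])
for a in (0,.05,.1,.17):
    t=-1.515-a; print(a,[proj(m,T,np.append(piv+r*np.array([np.cos(t),np.sin(t)]),z)).round(1) for r,z in((.14,.136),(.14,.08),(.183,.08))])
E
```

```text
t 6.0 p [0.5739 0.231  0.217 ] q [ 0.383  0.354 -0.023  1.193 -0.    -1.253] yaw -3.077 F [-0.42  0.29 -1.1 ] w 0.033958053828784474
tcp r 0.1400865835849442 ang -0.029997595906501973
to knob in tool cm [-6.81 11.48 11.9 ] turn needed -5.262212780995418
0 [array([316. , 206.1]), array([317. , 187.7]), array([317.2, 138.2])]
0.05 [array([325.8, 206.4]), array([324.9, 187.9]), array([328. , 138.5])]
0.1 [array([335.5, 207.2]), array([332.9, 188.6]), array([338.8, 139.4])]
0.17 [array([349.1, 209.1]), array([343.9, 190.1]), array([353.7, 141.6])]
```

View pics/w2.png

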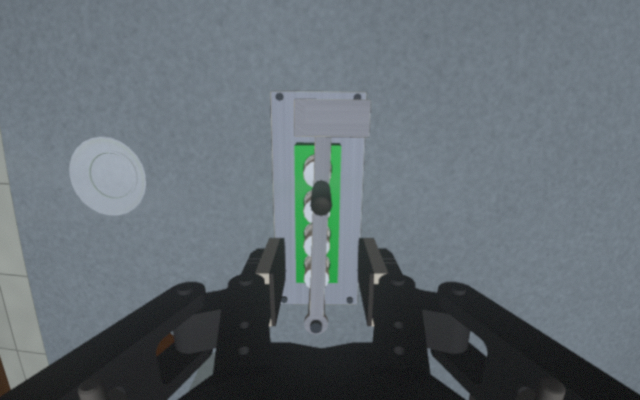

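The bar lies over the vials with its end in the catch. The knob top at about (321,205) and the bar at (322,138) put it near 0.025 rad. The gripper is clear, 80 mm above the knob.

Run:
```python
from h import *
a,_=cams.read_camera("top"); b=cv2.imread("pics/top0.png")
print("empty carrier area diff", np.abs(a[135:255,350:475].astype(int)-b[135:255,350:475]).mean(), "bg", np.abs(a[300:390,350:475].astype(int)-b[300:390,350:475]).mean())
s=robot.get_state(); print(np.abs(s["joint_vel"]).max(), s["wrist_force"])
job.job_done()
```

```text
empty carrier area diff 16.124066666666668 bg 15.743348148148149
0.00503290443416601 [ 0.71384912 -0.51519465  0.15666443]
the job is handed in; nothing more can be done
```

The loaded carrier's bar is shut, and I handed the job in at about 6 s of the 29 s allowed. I set the half-open gripper around the knob, swung it round the arc into the catch, backed off 4 mm and lifted clear.

- **Bar position:** the last wrist picture puts the bar about 0.025 rad from its stop (limit 0.17), with its end in the catch.
- **Contact:** the tool ended about 80 mm above the knob. Wrist force read about 1 N or less after each move, and the arm was at rest.
- **Empty carrier (check inconclusive):** the arm never went near it. My before/after comparison of the top view proved nothing: the mean difference was 16.1 around the empty carrier and 15.7 on plain bench. I did not find out why the whole picture had changed, and I did not measure the empty knob's position.

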